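Isolate, clear and oil the cone winder

TASK

Take the yarn cone winder out of service and oil it: turn its speed dial back to the red zero mark, then swing the red isolator lever to OFF so that the hole in its tail lines up with the hasp hole, ready for the fitter's padlock. Only then take every plastic cone off the spindles and stand it upright in the green crate, and after that dip the brush into the oil pot, touch its bristle end on the brass bearing's oiling dish and lay the brush back in the aluminium tray. Leave dial and isolator so set and the pot standing, and don't disturb the tufting gun, oil bottle or padlock.

Things in the scene. Friction and masses are not known exactly. Their poses are not given: they have to be found in the camera images.
- winder: Bench cone winder, a white and grey machine fixed to the table, 160 mm deep (x) by 580 mm long (y, from -270 to +310 mm) with a flat deck 75 mm high. Origin on the table under the middle of its depth; its -x side is the front, facing the robot. On the deck from right to left: three spindles in a row at y = -215, -125, -35 mm (x = 0), the speed dial at (0, 90) mm, the isolator at (10, 205) mm. A cam shaft 16 mm high runs along the deck's front edge before the spindles.
- dial (a joint): Speed dial, vertical axis, angle in rad: 0 = white pointer on the long red zero mark of the scale, growing clockwise seen from above (one scale division = 0.47 rad). Starts well up the scale, so it must be turned anticlockwise. No detent and no stop at zero: it turns on 0.6 rad past it. Light friction (0.04 N m); it stays where it is left.
- dial_grip (a point): On the dial's axis, 29 mm above the deck: where to grip. The dial is a round black skirt 52 mm across and 10 mm high with a grey grip bar on it 46 mm long, 13 mm wide and 30 mm tall (its top 41 mm above the deck). Its x axis runs along the bar towards the pointer; at zero it points to the front left of the machine (winder -x +y, 45 degrees).
- dial_pointer (a point): The pointer end of the grip bar, 23 mm from the dial's axis.
- isolator (a joint): Red isolator lever on a yellow plate, vertical axis, angle in rad: 0 = ON (lever along the winder's +y, to the left), 1.571 = OFF (quarter turn anticlockwise from above, lever pointing to the machine's front, -x), when the holes line up. It has no detent at OFF and swings on to a stop at 1.83 (reset), so it has to be lined up. Stiff (0.22 N m); it stays where it is left. Starts at or near ON.
- isolator_axis (a point): On the isolator's axis, 29 mm above the deck.
- lever_grip (a point): Middle of the lever's grip, 74 mm from the axis, 29 mm above the deck. The lever is a straight bar 16 mm wide and 30 mm tall (from 13 to 43 mm above the deck), reaching from the hub (50 mm across) to 98 mm from the axis. Its y axis runs along the lever outwards.
- lever_hole (a point): Centre of the 10 mm padlock hole in the steel tail of the lever, 52 mm from the axis on the side opposite to the grip, 16 mm above the deck; moves with the lever.
- hasp_hole (a point): Centre of the 10 mm padlock hole in the fixed steel hasp, behind (winder +x) the isolator's axis, 52 mm from it, 11 mm above the deck. At OFF the lever's hole lies exactly above this one.
- cone1: Yellow empty plastic yarn cone, hollow and open at both ends, 150 mm tall, 62 mm across at the base, tapering to 38 mm at the nose, wall 4 mm, about 70 g. Origin at the centre of its base, z up towards the nose. If present it stands loosely over one of the three spindles (a steel mandrel 24 mm thick, reaching 60 mm up into the cone), its base 83 mm above the table: lift it 65 mm or more before moving it sideways. Two or all three of the cones are present.
- cone2: Blue plastic cone, otherwise as cone1.
- cone3: Orange plastic cone, otherwise as cone1.
- crate: Green open crate, fixed, 150 mm (x) by 220 mm (y), 75 mm high, walls and floor 5 mm, for the cones to stand in (three fit in a row along its y, 66 mm apart). Origin at the centre of its underside.
- tray: Shallow pale aluminium tray, fixed, 130 mm (x) by 250 mm (y), rim 8 mm high, floor and walls 3 mm. Origin at the centre of its underside. The brush lies in it at the start and at the end.
- brush: Flat oiling brush, 162 mm long along its x (bristles to +x), lying flat, 18 mm thick, about 60 g. Origin on its underside at mid length: wooden handle 18 mm wide from x = -82 to -12 mm, a neck 14 mm wide on to x = 21, steel ferrule 24 mm wide, black stiff bristles 22 mm wide and 11 mm thick from x = 47 to 81 mm.
- brush_grip (a point): A place to grip the brush, on its centre line 15 mm behind its middle (towards the handle end) and 9 mm above its underside.
- brush_tip (a point): Middle of the end of the bristles, 95 mm from brush_grip along the brush's x.
- pot: Round open steel oil pot standing loose on the table, 90 mm across, 45 mm high, wall and floor 4 mm (mouth 82 mm wide), 0.3 kg. Origin at the centre of its underside. To dip: bring the bristle end at least 10 mm below the rim, inside the pot.
- oil_point (a point): Centre of the top of the brass bearing's round oiling dish (21 mm across), 22 mm above the deck, on the cam shaft at the front of the deck (winder x = -62, y = -80 mm, midway between the second and third spindle).
- bearing: The brass bearing under the oiling dish, a block 26 by 30 mm and 18 mm high with the dish on top, fixed to the deck. Origin at the centre of its underside.
- tufting_gun: Bystander: blue tufting gun with a black handle lying on its side, about 300 mm long, 55 mm high; leave it alone.
- oil_bottle: Bystander: white oil bottle with a red cap, 56 mm across, 150 mm tall; leave it alone.
- padlock: Bystander: the fitter's red padlock, about 75 by 40 mm, 22 mm thick, lying on the table; leave it alone.
Things that resemble listed ones, but are neither listed nor needed, are in the scene too. Of the things that look like the brush, take the one that is farthest to the robot's right at the start. What is shaped like the cone3 but pink is not meant.

How it is judged (in metres and radians):
On the way, in this order (a step that is already met when the one before it is completed fails the run):
1. the speed dial stands on the red zero mark (within 0.10 rad) (value of joint dial between -0.1 and 0.1 rad), for 0.3 s.
2. the isolator is at OFF, its tail hole over the hasp hole (within 3 mm), the dial still at zero (all of step 1 and horizontal distance between lever_hole and hasp_hole below 0.003 m), for 0.3 s.
3. every cone stands upright in the crate (x of cone1 in the frame of crate between -0.068 and 0.068 m and y of cone1 in the frame of crate between -0.102 and 0.102 m and z of each of cone1, cone2, cone3 in the frame of crate below 0.02 m and angle between each of cone1, cone2, cone3's own z axis and vertical below 0.2 rad and linear speed of each of cone1, cone2, cone3 below 0.03 m/s and x of cone2 in the frame of crate between -0.068 and 0.068 m and y of cone2 in the frame of crate between -0.102 and 0.102 m and x of cone3 in the frame of crate between -0.068 and 0.068 m and y of cone3 in the frame of crate between -0.102 and 0.102 m), for 0.3 s.
4. the bristle end of the brush is in the oil pot, at least 10 mm below its rim (horizontal distance between brush_tip and pot below 0.041 m and z of brush_tip in the frame of pot between 0 and 0.035 m), for 0.1 s.
5. the bristle end of the brush touches the bearing within 14 mm of the oiling dish's centre (distance between brush_tip and oil_point below 0.014 m and contact force between brush and bearing above 0.1 N), for 0.1 s.
At the end, for the whole second after the job is handed in: Dial within 0.10 rad of zero; lever hole within 3 mm of the hasp hole seen from above; every cone present upright (within 0.2 rad) on the crate's floor; brush at rest in the tray, its middle and bristle end over it; pot upright on the table (all of step 2 and all of step 3 and x of brush in the frame of tray between -0.065 and 0.065 m and y of brush in the frame of tray between -0.125 and 0.125 m and z of brush in the frame of tray below 0.02 m and x of brush_tip in the frame of tray between -0.07 and 0.07 m and y of brush_tip in the frame of tray between -0.13 and 0.13 m and linear speed of brush below 0.03 m/s and angle between pot's own z axis and vertical below 0.15 rad and height (world z) of pot below 0.02 m); the robot touches nothing.
It fails at once if a cone is taken off (moved over 30 mm) before the isolator has been swung to OFF (value of joint isolator below 1.45 rad and distance of any of cone1, cone2, cone3 from where it was at the start of the episode above 0.03 m).
It fails at once if the tufting gun, oil bottle or padlock is moved more than 30 mm (distance of any of tufting_gun, oil_bottle, padlock from where it was at the start of the episode above 0.03 m).
Of cone1, cone2, cone3 only 2 to 3 are there at a start; the rules pass over those that are not, and their reading is None.
At some moment in a run one of pot, brush may be knocked a few centimetres aside while the robot is not near it.
It also fails if it takes over 210 s, if anything falls off the work surface, if the arm or the gripper's body presses on something with over 40 N, if the wrist force passes 120 N, or if a joint passes its speed limit or range.

ROBOT

A 7-joint arm with a two-finger parallel gripper is mounted at the origin on the work surface. World frame = base frame: x ahead of the robot, y to its left, z up, the work surface at z = 0. Lengths are in m, angles in degrees, forces in N, time in s.
With the tool pointing down it reaches from about 0.35 to 0.775 m from the base axis. Payload 3.1 kg.
Tool frame: the origin (TCP) lies on the centre line of the jaws, within the pads' length; the fingertips stand 17 mm ahead of it and the grasp point (between the pads) lies 2 mm behind it (robot.tip_reach is the distance from the TCP to the fingertips, in m); z points along the fingers, y is the line along which they close (so a half turn about z gives the same grasp; the last joint's range is limited). The gripper opens to 85 mm and grips with 20 to 120 N. Pads are 22 mm wide; open, the fingers measure 114 mm over their backs; the gripper's body (76 mm by 85 mm) begins 54 mm behind the grasp point. The pads swing forward as they close: fully open they stand 13 mm farther back than shut.
Start: joints at [60.865, 17.813, 0.802, 86.603, -0.252, 75.585, -1.558], TCP at [0.248, -0.491, 0.228] pointing down, gripper open.
Joint ranges: [-154.91, 154.91], [-16.99, 109.72], [-72.82, 74.43], [7.12, 147.25], [-82.49, 262.49], [11.32, 116.49], [-174.64, 174.64]. Speed limits (degrees/s): [159.86, 159.86, 180, 180, 180, 180, 180].

INTERFACE

Orientations are given as [roll, pitch, yaw] about the fixed x, y, z axes, in that order (R = Rz(yaw) Ry(pitch) Rx(roll)).
In Python, from station import robot, fingers, vision, workorder, recognise gives the robot as it stands. Calls block until the motion is done:
- robot.move_to(position, orientation): joint-space move of the TCP to a pose.
- robot.line_to(position, orientation=None, velocity=0.15, f_stop=None): straight line of the TCP; orientation=None keeps the orientation; velocity is the mean speed in m/s. With f_stop (N) it stops when the force on the tool has changed by that much, and returns True; else False.
- robot.move_j(angles): joint-space move.
- fingers.gripper_to(opening, force=None): opening from 0.0 (shut) to 1.0 (fully open); force is the grip in N (None keeps the last); returns when the fingers have stopped.
- robot.pause(seconds).
- robot.inverse_kinematics(position, orientation): joint angles nearest the present ones, or None.
- vision.grab_frame(name): name is "side" or "top" or "wrist"; returns the picture (400x640x3 uint8, red, green, blue); there is no depth.
- vision.calibration(name): a dict with "mtx" (3x3 intrinsics, pixels), "extrinsics" (4x4, takes a point from world to camera coordinates); the wrist camera has in their place "T_tool_cam" (4x4, takes a point from camera to tool coordinates, whose origin is the TCP and whose axes are the flange's). Camera axes: x right, y up, looking along -z (the intrinsics and any distortion apply to the point x, -y, -z); pixel columns grow to the right and rows downward; lengths in m; the calibration is good to about 2 mm. A picture is of the moment at which its call begins: read the wrist's pose just before it. calibration takes no time and is no camera call.
A pose or a line that the arm cannot do raises robot.PlanningError and nothing moves.
- workorder.close_job(): hands the job in; it is judged then, once.
Trained networks look in the newest picture that a camera, given by its name, has taken for a name from the list of things; names that differ only in an ending like _2 or _b are one class to them, and where a whole thing is asked for, a point or a joint stands for the part that bears it (a point fixed in the world has none). Each returns a list of dicts, best first, with "p" (0 to 1); they miss things now and then, are a little off and sometimes report something else, mostly with a low value. They report only what shows in the picture. A call takes as long as a camera call. They do not tell look-alikes from the thing itself.
- recognise(label, camera): "rect" ([centre column, centre row, width, height] in pixels, round what is visible of it).
Readings, each from a call of its own:
- robot.current_time_s(): time.
- robot.current_joint_positions(): joint angles.
- robot.current_dq(): joint speeds.
- robot.current_joint_torque(): joint torques, N m.
- robot.current_tool_pos(): TCP position.
- robot.current_eef_rot(): TCP orientation.
- robot.current_contact_force(): force on the tool from outside, world axes, zero at the start.
- robot.current_torque(): the same for the moment, N m.
- robot.current_finger_gap(): opening from 0.0 (shut) to 1.0 (fully open).
- robot.current_gripper_force(): force on a finger pad.
Only numpy, scipy, OpenCV 4.12 (cv2) and the standard library are available. Lean on these libraries where they do the work, as an engineer would, in place of code of your own. Each camera call takes 0.05 s, during which the arm holds its last target. There are 200 camera calls.

## Working session

There is one attempt and no reset: what is moved stays moved. The work goes in short steps, each a Python script; the robot and the scene stay as the last script left them, time stands still between calls to the robot, and variables do not carry over. Pictures are saved under pics/ and viewed, at most 14 in all, crops included, and the job is handed in when it is done.

```bash
ls; mkdir -p pics
cat > h.py <<'E'
import numpy as np, cv2
from scipy.spatial.transform import Rotation as R
from station import robot, fingers, vision, workorder, recognise
def grab(cam,fn=None):
    p=np.array(robot.current_tool_pos());o=robot.current_eef_rot()
    im=np.array(vision.grab_frame(cam)); c=vision.calibration(cam)
    K=np.array(c["mtx"])
    if "extrinsics" in c: E=np.array(c["extrinsics"])
    else:
        T=np.eye(4);T[:3,:3]=R.from_euler('xyz',o,degrees=True).as_matrix();T[:3,3]=p
        E=np.linalg.inv(T@np.array(c["T_tool_cam"]))
    if fn: cv2.imwrite('pics/'+fn,im[:,:,::-1])
    return im,K,E
def p2w(uv,z,K,E):
    u,v=uv; d=np.linalg.inv(K)@[u,v,1]; d=np.array([d[0],-d[1],-d[2]])
    C=-E[:3,:3].T@E[:3,3]; w=E[:3,:3].T@d
    return C+w*(z-C[2])/w[2]
def w2p(P,K,E):
    q=E[:3,:3]@np.array(P)+E[:3,3]; q=K@[q[0],-q[1],-q[2]]; return q[:2]/q[2]
E
python3 - <<'E'
from h import *
for c in ("top","side"):
    im,K,E=grab(c,c+"0.png"); print(c,vision.calibration(c).keys(),K.tolist(),(-E[:3,:3].T@E[:3,3]).round(3))
    np.savez(c+'.npz',K=K,E=E)
    for l in "winder dial isolator hasp_hole cone1 cone2 cone3 crate tray brush pot bearing padlock oil_bottle tufting_gun".split():
        try:
            for r in recognise(l,c)[:4]: print(l,np.round(r["rect"]),round(r["p"],2), end=' | ')
        except Exception as e: print(l,e)
        print()
print(robot.current_time_s(),robot.current_eef_rot(), vision.calibration('wrist'))
E
```

```text
pics
top dict_keys(['mtx', 'extrinsics']) [[518.9559182077908, 0.0, 323.89992510601064], [0.0, 518.9559182077908, 199.6939475858365], [0.0, 0.0, 1.0]] [0.32  0.066 1.617]
winder [344. 175. 196.  67.] 0.94 | 
dial [320. 172.  13.  20.] 0.6 | 
isolator [320. 173.  16.  17.] 0.72 | isolator [274. 162.  56.  17.] 0.6 | 
hasp_hole [340. 177. 190.  70.] 0.86 | 
cone1 [361. 173.  20.  30.] 0.74 | cone1 [423. 180.  29.  23.] 0.6 | cone1 [393. 174.  28.  22.] 0.58 | 
cone2 [361. 173.  20.  30.] 0.74 | cone2 [423. 180.  29.  23.] 0.6 | cone2 [393. 174.  28.  22.] 0.58 | 
cone3 [361. 173.  20.  30.] 0.74 | cone3 [423. 180.  29.  23.] 0.6 | cone3 [393. 174.  28.  22.] 0.58 | 
crate [433. 247.  78.  51.] 0.6 | 
tray [259. 251.  91.  66.] 0.74 | tray [261. 246.  46.  23.] 0.23 | 
brush [261. 247.  50.  27.] 0.63 | brush [163. 263.  55.  10.] 0.53 | 
pot [332. 229.  36.  27.] 0.91 | pot [486. 154.  26.  23.] 0.2 | 
bearing [484. 154.  27.  24.] 0.47 | 
padlock [474. 202.  15.  28.] 0.73 | 
oil_bottle [486. 154.  28.  22.] 0.58 | oil_bottle [363. 173.  18.  31.] 0.5 | 
tufting_gun [175. 172.  54. 10
[... 1222 characters left out ...]
0.83 | oil_bottle [350. 149.  17.  45.] 0.38 | 
tufting_gun [174. 273.  72.  89.] 0.87 | tufting_gun [369. 141.  14.  43.] 0.23 | 
1.6 [1.79997543e+02 2.33268337e-03 2.67490773e+01] {'mtx': array([[289.10273906,   0.        , 318.43250509],
       [  0.        , 289.10273906, 199.68819363],
       [  0.        ,   0.        ,   1.        ]]), 'T_tool_cam': array([[-7.89148172e-04,  9.63337479e-01,  2.68291408e-01,
         6.82811544e-02],
       [ 9.99998909e-01,  4.25224249e-04,  1.41455464e-03,
         2.59651028e-04],
       [ 1.24860949e-03,  2.68292231e-01, -9.63336763e-01,
        -1.46460144e-01],
       [ 0.00000000e+00,  0.00000000e+00,  0.00000000e+00,
         1.00000000e+00]])}
```

Run:
```python
import cv2
a=cv2.imread('pics/top0.png')[110:310,120:520]
cv2.imwrite('pics/top0c.png',cv2.resize(a,None,fx=2,fy=2,interpolation=cv2.INTER_CUBIC))
a=cv2.imread('pics/side0.png')[80:390,120:520]
cv2.imwrite('pics/side0c.png',cv2.resize(a,(760,589),interpolation=cv2.INTER_CUBIC))
```

```text
(no output)
```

View pics/top0c.png

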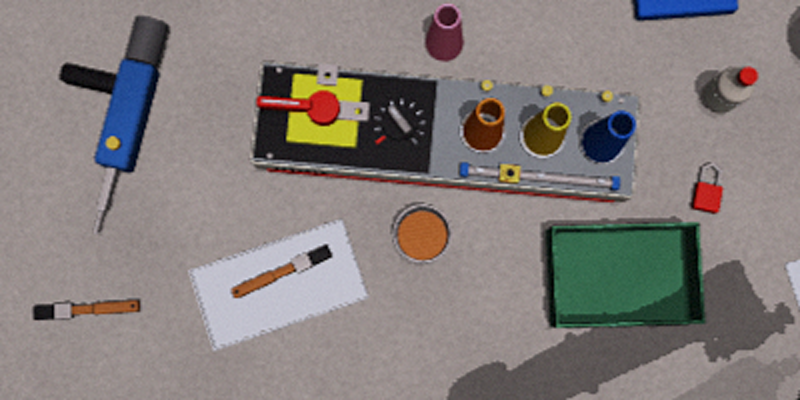

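View pics/side0c.png

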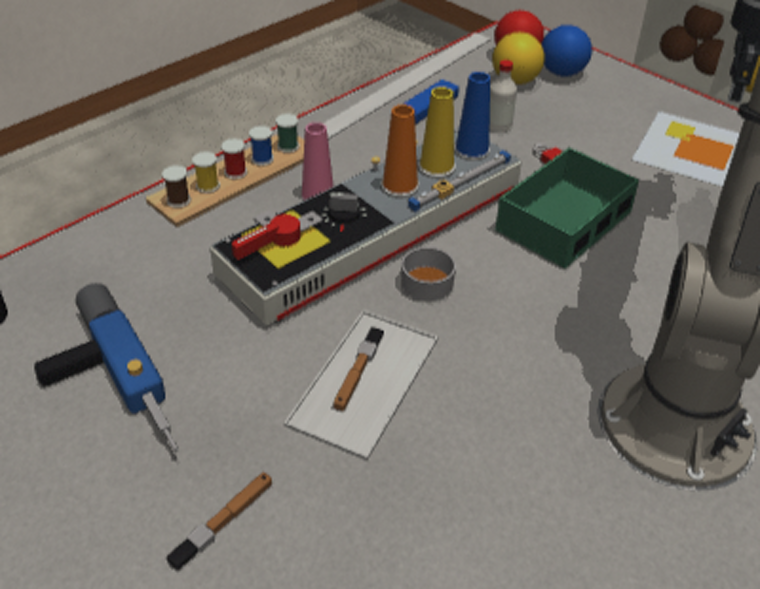

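```bash
cat >> h.py <<'E'
def KE(c): d=np.load(c+'.npz'); return d['K'],d['E']
E
python3 - <<'E'
from h import *
K,E=KE('top')
f=lambda c,z: p2w((c[0]/2+120,c[1]/2+110),z,K,E)[:2].round(4)
for n,c,z in [('BL',(262,62),.075),('BR',(640,95),.075),('FL',(252,163),.075),('FR',(632,196),.075),('hub',(323,107),.118),('dial',(402,120),.116),
 ('oil',(510,172),.097),('leverend',(258,101),.118),('hasp',(328,74),.086),
 ('conO',(490,106),.233),('conY',(557,115),.233),('conB',(624,124),.233),('crBL',(551,226),.075),('crBR',(698,226),.075),('crFL',(551,326),.075),('crFR',(704,326),.075),
 ('t1',(190,268),.008),('t2',(344,221),.008),('t3',(368,296),.008),('t4',(215,350),.008),('brt',(330,252),.012),('brh',(234,294),.02),('pot',(421,233),.045),('padlock',(707,190),.02),('gun',(100,230),.03),('bottle',(748,76),.15),('pink',(446,16),.15)]:
    print(n,f(c,z))
E
```

```text
BL [0.6953 0.3013]
BR [ 0.6587 -0.2729]
FL [0.5399 0.3095]
FR [ 0.5046 -0.2605]
hub [0.6195 0.2021]
dial [0.6034 0.0855]
oil [ 0.533  -0.0758]
leverend [0.6261 0.298 ]
hasp [0.6767 0.1993]
conO [ 0.6037 -0.0348]
conY [ 0.5935 -0.1257]
conB [ 0.5835 -0.2164]
crBL [ 0.4565 -0.1399]
crBR [ 0.4621 -0.3585]
crFL [ 0.3091 -0.1411]
crFR [ 0.3149 -0.3658]
t1 [0.383  0.4085]
t2 [0.462  0.1729]
t3 [0.3471 0.132 ]
t4 [0.2589 0.3636]
brt [0.4131 0.1926]
brh [0.3446 0.3365]
pot [0.4435 0.053 ]
padlock [ 0.5234 -0.3882]
gun [0.4366 0.5449]
bottle [ 0.6741 -0.4122]
pink [0.7523 0.0252]
```

Run:
```python
from h import *
yaw=-3.6
robot.move_to([0.56,0.14,0.30],[180,0,yaw])
robot.line_to([0.56,0.14,0.21])
im,K,E=grab('wrist','w1.png'); np.savez('w1.npz',K=K,E=E)
cv2.imwrite('pics/w1c.png',cv2.resize(im[:,:,::-1],(800,500),interpolation=cv2.INTER_CUBIC))
print(robot.current_time_s(),robot.current_tool_pos(),robot.current_joint_positions())
# predicted pixel of features
c,s=np.cos(np.radians(yaw)),np.sin(np.radians(yaw))
W=lambda x,y,z:[0.598+c*x-s*y,-0.0006+s*x+c*y,z]
for n,p in dict(dial=(0,90,116),hub=(10,205,118),oil=(-62,-80,97),hasp=(62,205,86),FL=(-80,310,75),BL=(80,310,75)).items():
    print(n,(w2p(W(*np.array(p)/1000),K,E)*1.25).round(1))
for l in ('dial','isolator'): print(recognise(l,'wrist'))
for y in (86.4,-93.6):
  for y2 in (0,90): 
    a=np.radians(86.4+y2); print(y+y2, robot.inverse_kinematics([0.6205+.074*np.cos(a),.203+.074*np.sin(a),.12],[180,0,y+y2]))
```

```text
4.9083 [0.56086729 0.14035504 0.2113575 ] [  11.92183319   26.57428483  -40.52187058   82.57823181   17.3680455
   77.04245169 -123.05281141]
dial [471.3 183.8]
hub [295.1 168.6]
oil [687.3 264.3]
hasp [302.   89.6]
FL [191.3 277.1]
BL [156.6  64.9]
[{'rect': [371.5, 142.3, 59.8, 58.3], 'p': 0.83}]
[{'rect': [218.3, 132.7, 201.8, 59.6], 'p': 0.69}]
86.4 [  2.59842526  48.36188947 -54.82129058  70.07756045  38.37590174
  79.72314375 -52.35132253]
176.4 [ 16.22926777  40.5579819  -61.78779336  88.44106976  36.73120201
  73.34549289  35.78388616]
-93.6 [  5.02199094  51.43143521 -61.96355528  69.96283039  44.12043127
  82.43540029 124.64936942]
-3.5999999999999943 [   4.31955951   31.74659344  -39.33170476   88.88118391   21.23629872
   67.02683861 -132.7743069 ]
```

View pics/w1c.png

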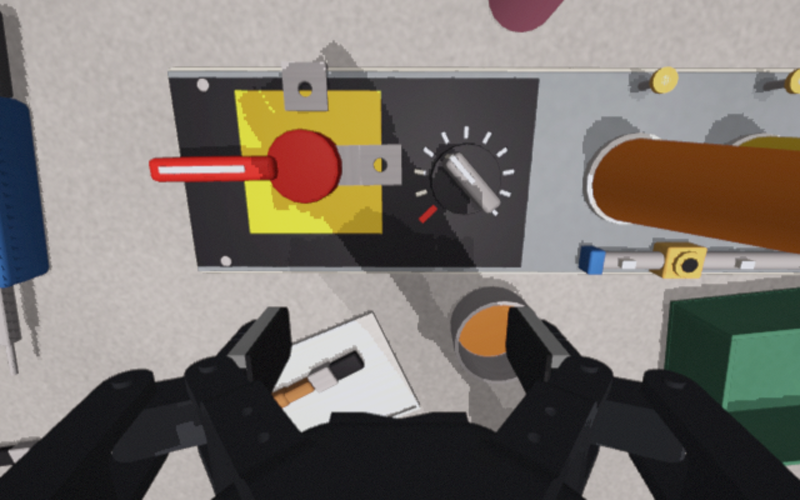

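Run:
```python
import cv2
a=cv2.imread('pics/w1.png')
b=a[90:190,325:425]; b=cv2.resize(b,(500,500),interpolation=cv2.INTER_CUBIC)
c=a[40:200,110:330]; c=cv2.resize(c,(687,500),interpolation=cv2.INTER_CUBIC)
cv2.imwrite('pics/w1z.png',cv2.resize(cv2.hconcat([b,c]),(790,333)))
```

```text
(no output)
```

View pics/w1z.png

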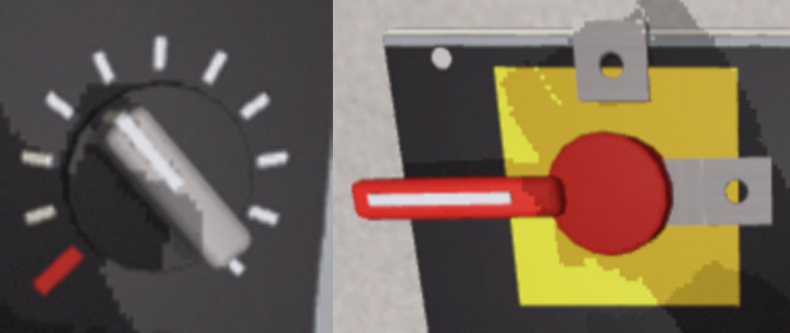

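Run:
```python
from h import *
from scipy.optimize import least_squares
T=KE('top'); d=np.load('w1.npz'); Wr=(d['K'],d['E'])
t=lambda u,v:(u/2+120,v/2+110)
obs=[(Wr,(243.7,71.3),(62,205,86)),(Wr,(135,59.2),(80,310,75)),(Wr,(157.6,215.2),(-80,310,75)),(Wr,(549.6,211.2),(-62,-80,97)),
(T,t(262,62),(80,310,75)),(T,t(640,95),(80,-270,75)),(T,t(252,163),(-80,310,75)),(T,t(632,196),(-80,-270,75)),(T,t(510,172),(-62,-80,97))]
def w(q,p):
    x,y,z=np.array(p)/1000; c,s=np.cos(q[2]),np.sin(q[2]); return [q[0]+c*x-s*y,q[1]+s*x+c*y,z]
def res(q): return np.concatenate([(p2w(uv,p[2]/1000,*ke)-w(q,p))[:2] for ke,uv,p in obs])
r=least_squares(res,[.598,0,-.063],loss='soft_l1',f_scale=.002); print(r.x,np.degrees(r.x[2])); print((r.fun.reshape(-1,2)*1000).round(1))
q=r.x
z1=lambda u,v:(325+u/3.33,90+v/3.33); z2=lambda u,v:(110+(u-333)/2.08,40+v/2.08)
hub=np.array(w(q,(10,205,91))); dial=np.array(w(q,(0,90,104))); print('axis',hub,'dial',dial,'hasp',w(q,(62,205,86)))
lh=p2w(z2(737,191),.091,*Wr); print('leverhole',lh, np.hypot(*(lh-hub)[:2]), np.degrees(np.arctan2(*(lh-hub)[:2][::-1]))-np.degrees(q[2]))
print('hub',[p2w(z2(610,193),z,*Wr).round(4) for z in (.105,.118)])
tip=p2w(z2(353,198),.118,*Wr); print('levertip',tip, np.degrees(np.arctan2(*(tip-hub)[:2][::-1]))-np.degrees(q[2])-90)
a=p2w(z1(118,118),.116,*Wr);b=p2w(z1(180,188),.116,*Wr);e=p2w(z1(235,250),.116,*Wr); m=p2w(z1(180,187),.116,*Wr)
zero=np.degrees(q[2])+135
for f in (b,e): print('dial ang',zero-np.degrees(np.arctan2(*(a-f)[:2][::-1])))
print('dialctr',m)
red=p2w(z1(58,270),.0755,*Wr); print('red', np.degrees(np.arctan2(*(red-dial)[:2][::-1]))-zero)
```

```text
[ 0.59855874 -0.00210411 -0.063846  ] -3.658106130899658
[[-0.6 -0.3]
 [-7.3 -5.6]
 [ 5.8 -4.8]
 [-0.2  1.7]
 [-2.8 -0.9]
 [-2.5  3.8]
 [ 1.4 -2.9]
 [ 3.1  6. ]
 [ 1.4  2.2]]
axis [0.6216179  0.20184018 0.091     ] dial [0.60430098 0.08771252 0.104     ] hasp [np.float64(0.6735119562190565), np.float64(0.198522445483972), np.float64(0.086)]
leverhole [0.61873647 0.14952257 0.091     ] 0.0523968988025738 -89.49432345723291
hub [array([0.6218, 0.2008, 0.105 ]), array([0.6221, 0.1974, 0.118 ])]
levertip [0.62664564 0.29762333 0.118     ] 0.6533642791453076
dial ang 91.38922152332222
dial ang 91.36910467500454
dialctr [0.60425518 0.08757627 0.116     ]
red 1.6530574204298034
```

```bash
cat >> h.py <<'E'
from station import robot as _r
Q=np.array([0.59855874,-0.00210411,-0.063846]); YW=np.degrees(Q[2])
def W(x,y,z):
    c,s=np.cos(Q[2]),np.sin(Q[2]); x,y,z=x/1000,y/1000,z/1000
    return np.array([Q[0]+c*x-s*y,Q[1]+s*x+c*y,z])
def st(): print('t%.1f'%robot.current_time_s(),np.round(robot.current_tool_pos(),4),np.round(robot.current_eef_rot(),2),'gap',round(robot.current_finger_gap(),3),'gf',np.round(robot.current_gripper_force(),1),'F',np.round(robot.current_contact_force(),1))
E
python3 - <<'E'
from h import *
y0=135+YW-91.4
p=W(0,90,106)
fingers.gripper_to(0.45,force=30)
robot.move_to([p[0],p[1],.19],[180,0,y0]); 
robot.line_to(p,[180,0,y0],velocity=.1,f_stop=8); st()
fingers.gripper_to(0,force=30); st()
for k in range(1,8):
    robot.line_to(p,[180,0,y0+91.4*k/7])
    if k%3==0: st()
robot.pause(.3); st()
fingers.gripper_to(0.45); robot.pause(.2)
print(robot.line_to([p[0],p[1],.19])); st()
robot.move_to([0.55,.16,.20],[180,0,86.4]); robot.pause(.3)
im,K,E=grab('wrist','w2.png'); np.savez('w2.npz',K=K,E=E); st()
for n,x in dict(dial=(0,90,116),hub=(10,205,118)).items(): print(n,w2p(W(*x),K,E).round(1))
E
```

```text
t7.3 [0.6049 0.088  0.1068] [ 1.7996e+02 -8.0000e-02  3.9940e+01] gap 0.451 gf 0.0 F [ 0.6  1.1 -0.2]
t7.6 [0.6046 0.0882 0.107 ] [ 1.7998e+02 -7.0000e-02  3.9950e+01] gap 0.135 gf 31.3 F [-0.7 -0.2  4. ]
t8.8 [0.604  0.0886 0.1069] [-1.7998e+02 -6.0000e-02  7.9120e+01] gap 0.135 gf 31.6 F [-2.5  1.1  5.9]
t9.9 [0.6033 0.0885 0.1069] [-1.7994e+02 -7.0000e-02  1.1830e+02] gap 0.136 gf 31.7 F [-3.2  0.1  7.5]
t10.6 [0.6031 0.0884 0.1069] [-1.7992e+02 -8.0000e-02  1.3135e+02] gap 0.139 gf 31.7 F [-4.5 -0.5  6.5]
False
t11.8 [0.6039 0.0873 0.1892] [-179.92   -0.    131.34] gap 0.451 gf 0.0 F [-0.1  0.3 -0.3]
t13.0 [0.5502 0.1596 0.1998] [-1.7998e+02 -1.0000e-02  8.6360e+01] gap 0.449 gf 0.0 F [-0.4  0.7  1. ]
dial [383.8 277.6]
hub [406.  147.5]
```

Run:
```python
import cv2
a=cv2.imread('pics/w2.png')
cv2.imwrite('pics/w2c.png',cv2.resize(a[60:340,270:500],None,fx=2.1,fy=2.1,interpolation=cv2.INTER_CUBIC))
```

```text
(no output)
```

View pics/w2c.png

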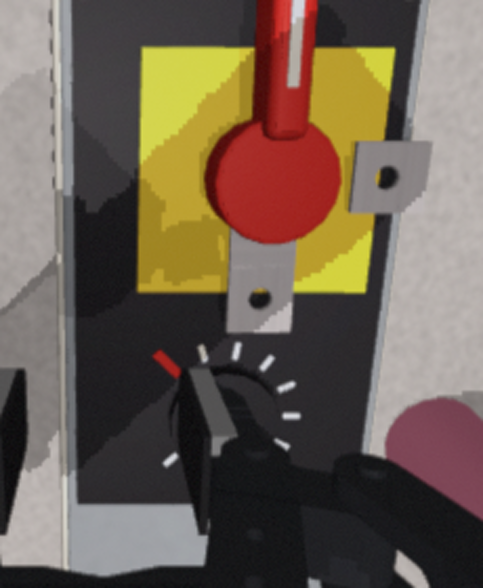

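Run:
```python
from h import *
robot.move_to([0.53,0.09,.19],[180,0,30]); robot.pause(.3)
im,K,E=grab('wrist'); np.savez('w3.npz',K=K,E=E); st()
u,v=w2p(W(0,90,90),K,E).astype(int); print(u,v)
x0,y0=max(u-50,0),max(v-50,0); print(x0,y0)
cv2.imwrite('pics/w3c.png',cv2.resize(im[y0:y0+100,x0:x0+100,::-1],(500,500),interpolation=cv2.INTER_CUBIC))
```

```text
t14.1 [0.53   0.0906 0.1899] [-1.7997e+02 -1.0000e-02  3.0070e+01] gap 0.45 gf 0.0 F [0.7 0.5 0.4]
366 126
316 76
```

View pics/w3c.png

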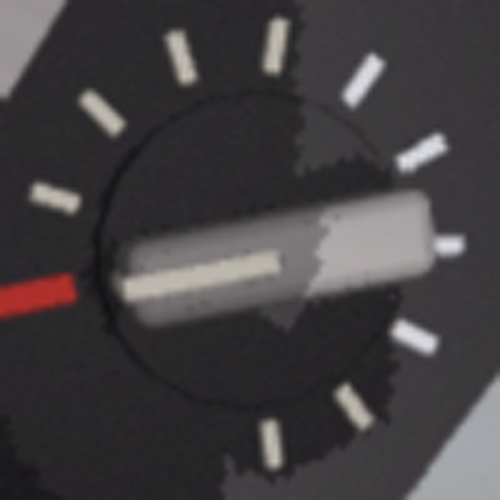

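```bash
cat > lever.py <<'E'
from h import *
A=W(10,205,103)
def pose(d): # lever angle deg
    a=np.radians(90+YW+d); return A+.074*np.array([np.cos(a),np.sin(a),0]), [180,0,90+YW+d]
E
python3 - <<'E'
from lever import *
p,o=pose(0.6)
robot.move_to(p+[0,0,.09],o)
robot.line_to(p,o,velocity=.1,f_stop=8); st()
fingers.gripper_to(0,force=50); st()
for d in np.linspace(0.6,90,16)[1:]: robot.line_to(*pose(d),velocity=.08)
robot.pause(.4); st(); print(pose(90))
fingers.gripper_to(0.45); robot.pause(.2)
p,o=pose(90)
robot.line_to(p+[0,0,.09]); st()
robot.line_to([.50,.17,.20]); robot.pause(.3)
im,K,E=grab('wrist','w4.png'); np.savez('w4.npz',K=K,E=E)
x0,y0=w2p(W(62,205,91),K,E); print(x0,y0)
x0=max(int(x0)-50,0);y0=max(int(y0)-40,0);print(x0,y0)
b=cv2.resize(im[y0:y0+80,x0:x0+100,::-1],(500,400),interpolation=cv2.INTER_CUBIC)
cv2.imwrite('pics/w4c.png',cv2.hconcat([b,cv2.resize(im[::-1,::-1,::-1],(300,400))]))
E
```

```text
t16.0 [0.626  0.2762 0.104 ] [ 1.7993e+02 -7.0000e-02  8.6940e+01] gap 0.452 gf 0.0 F [ 0.3 -0.   0.5]
t16.4 [0.6257 0.2763 0.1042] [ 1.7995e+02 -6.0000e-02  8.6930e+01] gap 0.17 gf 50.7 F [-1.3 -0.6  4.1]
t20.5 [0.5466 0.2066 0.104 ] [-1.7994e+02 -1.0000e-01  1.7624e+02] gap 0.166 gf 51.4 F [-4.6 -2.2  8.8]
(array([0.54776868, 0.20656158, 0.103     ]), [180, 0, np.float64(176.34189366120773)])
t21.8 [0.5474 0.2061 0.1922] [-1.7993e+02 -5.0000e-02  1.7634e+02] gap 0.447 gf 0.0 F [ 0.8 -0.1 -0.5]
354.4642575234522 350.44966776872457
304 310
```

View pics/w4c.png

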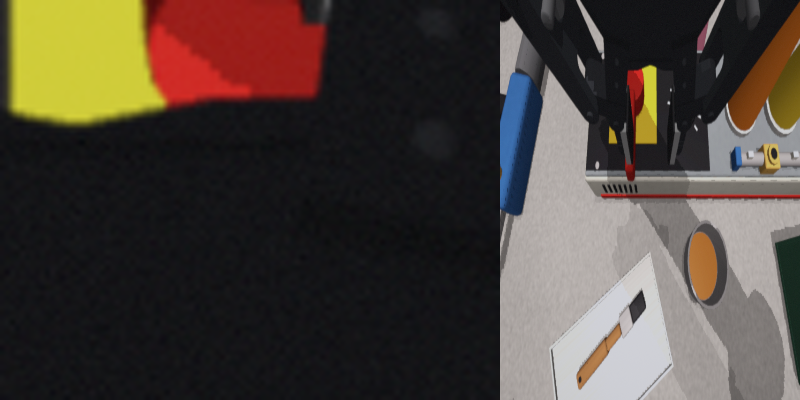

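Run:
```python
from h import *
robot.move_to([0.575,0.17,.20],[180,0,YW+20]); robot.pause(.3)
im,K,E=grab('wrist','w5.png'); np.savez('w5.npz',K=K,E=E);st()
x0,y0=w2p(W(62,205,91),K,E); print(x0,y0, w2p(W(62,205,86),K,E))
x0=max(int(x0)-30,0);y0=max(int(y0)-30,0);print(x0,y0)
b=cv2.resize(im[y0:y0+60,x0:x0+60,::-1],(480,480),interpolation=cv2.INTER_CUBIC)
cv2.imwrite('pics/w5c.png',cv2.hconcat([b,cv2.resize(im[40:200,60:260,::-1],(320,480))]))
```

```text
t25.2 [0.575 0.17  0.2  ] [-180.      0.     16.35] gap 0.45 gf 0.0 F [ 0.3  0.  -0.3]
318.9584460037319 75.659922175898 [318.95591837  76.52524601]
288 45
```

View pics/w5c.png

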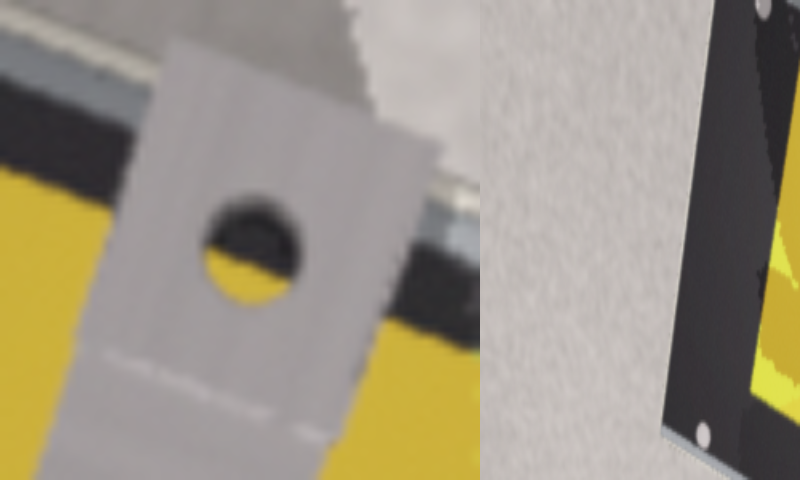

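```bash
cat > cone.py <<'E'
from h import *
CY=np.radians(1.5); C=np.array([.3857,-.2514])
def slot(k): return C+k*.066*np.array([-np.sin(CY),np.cos(CY)])
def take(xy,k,yaw=86.3):
    o=[180,0,yaw]; fingers.gripper_to(1.0,force=30)
    robot.move_to([*xy,.34],o)
    robot.line_to([*xy,.205],o,velocity=.15,f_stop=8); st()
    fingers.gripper_to(0,force=30); st()
    robot.line_to([*xy,.325],velocity=.15); st()
    s=slot(k); o=[180,0,91.5]
    robot.line_to([*s,.325],o,velocity=.25)
    robot.line_to([*s,.15],velocity=.15)
    print('stop',robot.line_to([*s,.120],velocity=.03,f_stop=3)); st()
    fingers.gripper_to(.85); robot.pause(.2)
    robot.line_to([*s,.27],velocity=.15); st()
E
python3 - <<'E'
from cone import *
take((.5838,-.2165),-1)
im,K,E=grab('top','t1.png')
print([ (r['rect'],r['p']) for r in recognise('cone2','top')])
E
```

```text
t28.4 [ 0.5846 -0.2164  0.2062] [1.7987e+02 2.0000e-02 8.6310e+01] gap 1.0 gf 0.0 F [-0.4 -0.2  0.2]
t28.9 [ 0.5841 -0.2165  0.2059] [1.7994e+02 2.0000e-02 8.6300e+01] gap 0.461 gf 30.2 F [-0.3  0.4  4.1]
t29.8 [ 0.5833 -0.2165  0.3236] [-1.7986e+02 -2.0000e-02  8.6310e+01] gap 0.456 gf 30.1 F [-0.1 -0.5 -1.4]
stop True
t32.9 [ 0.3871 -0.3176  0.1278] [-1.7995e+02  1.0000e-02  9.1480e+01] gap 0.462 gf 30.6 F [-1.2  0.4  5.2]
t34.6 [ 0.3868 -0.3171  0.269 ] [-1.7979e+02 -1.7000e-01  9.1490e+01] gap 0.851 gf 0.0 F [-0.4  0.9 -0.2]
[([361.8, 172.9, 19.5, 28.5], 0.85), ([342.8, 125.7, 21.5, 30.3], 0.76), ([452.8, 250.0, 33.5, 18.2], 0.74), ([392.5, 174.4, 24.4, 25.2], 0.6)]
```

Run:
```python
from cone import *
take((.592,-.1263),0)
take((.600,-.0357),1)
robot.move_to([.42,0.05,.32],[180,0,30])
im,K,E=grab('top','t2.png')
cv2.imwrite('pics/t2c.png',cv2.resize(im[110:310,120:520,::-1],None,fx=2,fy=2,interpolation=cv2.INTER_CUBIC))
```

```text
t37.2 [ 0.5927 -0.1265  0.2062] [1.7988e+02 1.0000e-02 8.6270e+01] gap 0.997 gf 0.0 F [ 0.5 -0.2  0.6]
t37.7 [ 0.5923 -0.1262  0.2058] [1.7994e+02 1.0000e-02 8.6300e+01] gap 0.459 gf 30.2 F [-0.9  0.3  3.1]
t38.6 [ 0.5914 -0.1264  0.3237] [-179.86    0.     86.3 ] gap 0.457 gf 30.1 F [ 0.2 -0.2 -0.2]
stop True
t41.8 [ 0.3855 -0.2514  0.1278] [-1.7996e+02 -2.0000e-02  9.1500e+01] gap 0.453 gf 30.6 F [-0.6  0.3  4.1]
t43.5 [ 0.385  -0.2511  0.2691] [-1.7979e+02 -1.5000e-01  9.1490e+01] gap 0.848 gf 0.0 F [-0.6 -0.1  1. ]
t46.0 [ 0.6007 -0.0357  0.2062] [ 1.7987e+02 -2.0000e-02  8.6280e+01] gap 0.997 gf 0.0 F [ 0.3 -0.1 -0.1]
t46.5 [ 0.6003 -0.0355  0.2058] [ 1.7993e+02 -1.0000e-02  8.6300e+01] gap 0.467 gf 30.0 F [ 0.8 -0.5  4.1]
t47.5 [ 0.5995 -0.0359  0.3237] [-1.7987e+02  3.0000e-02  8.6310e+01] gap 0.467 gf 30.0 F [ 0.4 -0.4 -0.9]
stop True
t50.7 [ 0.3837 -0.1855  0.1277] [-1.7995e+02 -1.0000e-02  9.1500e+01] gap 0.464 gf 30.5 F [-0.4 -0.1  5.2]
t52.4 [ 0.3834 -0.1851  0.2692] [-1.798e+02 -1.100e-01  9.150e+01] gap 0.851 gf 0.0 F [-0.3  1.1 -0.2]
```

View pics/t2c.png

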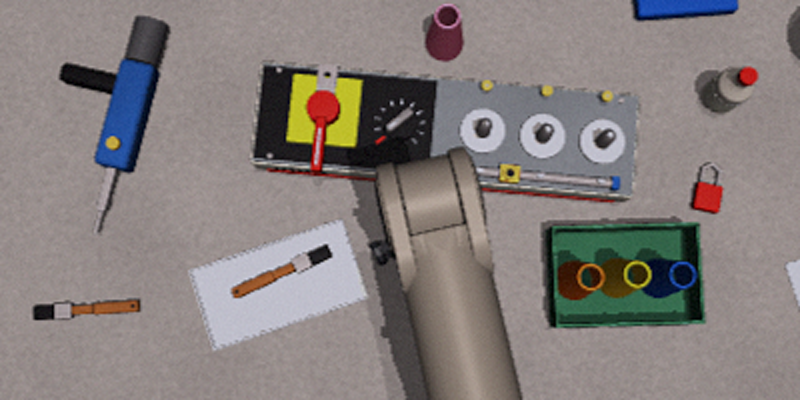

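```bash
cat > br.py <<'E'
from h import *
def ori(phi,s,th):
    """tool orientation with brush heading phi (deg), tip at tool s*x, tip dipped by th deg"""
    yaw=phi+(0 if s>0 else 180)
    return R.from_euler('xyz',[180,0,yaw],degrees=True)*R.from_euler('y',-s*th,degrees=True)
def tcp(tip,phi,s,th,L=.095,dz=.010):
    r=ori(phi,s,th); return np.array(tip)-r.apply([s*L,0,dz]), r.as_euler('xyz',degrees=True)
E
python3 - <<'E'
from br import *
oil=W(-62,-80,97); pot=np.array([.4435,.053,.045])
print(oil)
for s in (1,-1):
    for th in (35,45):
        for nm,P,ps in (('oil',oil+[0,0,.004],range(-80,81,20)),('pot',pot,range(-80,81,20))):
            ok=[]
            for phi in ps:
                p,o=tcp(P,phi,s,th); q=robot.inverse_kinematics(p,o)
                if q is not None: ok.append((phi,round(q[6])))
            print(s,th,nm,ok)
    q=robot.inverse_kinematics([.3724,.278,.03],[180,0,-64.5+(0 if s>0 else 180)]); print('grasp',s,None if q is None else np.round(q))
robot.move_to([.40,.24,.20],[180,0,-64.5+180-90]); robot.pause(.3)
im,K,E=grab('wrist','w6.png'); np.savez('w6.npz',K=K,E=E); st()
print(recognise('brush','wrist'),recognise('pot','wrist'))
for n,p in dict(tip=(.4131,.1926,.012),hd=(.3446,.3365,.02),pot=pot).items(): print(n,w2p(p,K,E).round())
cv2.imwrite('pics/w6c.png',cv2.resize(im[:,:,::-1],(800,500),interpolation=cv2.INTER_CUBIC))
E
```

```text
[ 0.53158085 -0.07798535  0.097     ]
1 35 oil [(-80, -160), (-60, -150), (-40, -138), (-20, -126), (0, -113), (20, -98), (40, -82), (60, -67), (80, -52)]
1 35 pot [(-80, -162), (-60, -154), (-40, -145), (-20, -136), (0, -125), (20, -115), (40, -102), (60, -87), (80, -73)]
1 45 oil [(-80, -156), (-60, -148), (-40, -138), (-20, -115), (0, -89), (20, -79), (40, -74), (60, -62), (80, -57)]
1 45 pot [(-80, -155), (-60, -150), (-40, -143), (-20, -135), (0, -126), (20, -116), (40, -104), (60, -90), (80, -78)]
grasp 1 [ -73.   25.   43.  115.  -23.   48. -171.]
-1 35 oil [(-80, 5), (-60, 18), (-40, 31), (-20, 45), (0, 61), (20, 82), (40, 99), (60, 115), (80, 130)]
-1 35 pot [(-80, 10), (-60, 19), (-40, 27), (-20, 36), (0, 47), (20, 60), (40, 81), (60, 95), (80, 109)]
-1 45 oil [(-80, 11), (-60, 20), (-40, 30), (-20, 60), (0, 91), (20, 101), (40, 106), (60, 115), (80, 124)]
-1 45 pot [(-80, 20), (-60, 23), (-40, 28), (-20, 35), (0, 44), (20, 57), (40, 77), (60, 90), (80, 102)]
grasp -1 [  7.  35. -61. 112.  38.  55. -47.]
t55.2 [0.4007 0.2392 0.2004] [ 1.7997e+02 -4.0000e-02  2.5370e+01] gap 0.848 gf 0.0 F [ 0.5  0.4 -0.3]
[{'rect': [290.2, 186.3, 136.3, 25.3], 'p': 0.96}, {'rect': [52.8, 131.8, 104.7, 50.3], 'p': 0.79}] [{'rect': [503.5, 229.1, 97.7, 80.5], 'p': 0.66}, {'rect': [448.1, 43.2, 76.2, 86.4], 'p': 0.29}]
tip [358. 187.]
hd [222. 189.]
pot [487. 222.]
```

View pics/w6c.png

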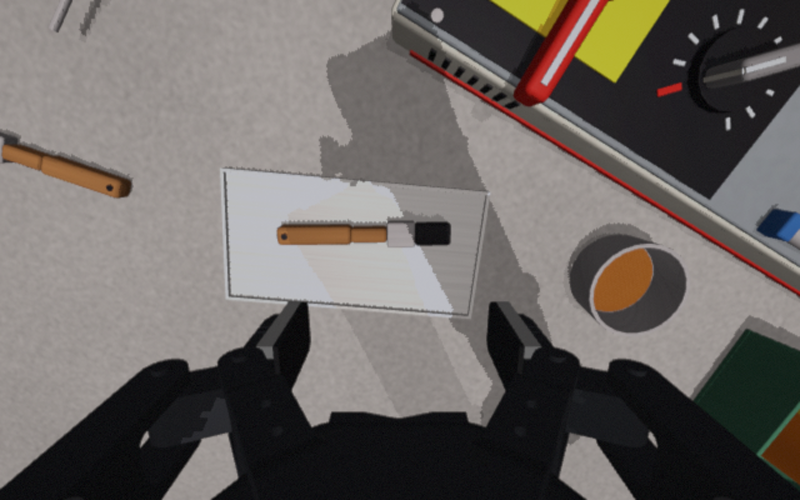

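Run:
```python
from br import *
d=np.load('w6.npz'); k=(d['K'],d['E'])
tip=p2w((450/1.25,233/1.25),.012,*k)[:2]; hd=p2w((278/1.25,235/1.25),.018,*k)[:2]
print('tip',tip,'hd',hd,'len',np.linalg.norm(tip-hd)); 
tip=(tip+[.4131,.1926])/2; hd=(hd+[.3446,.3365])/2
u=(tip-hd)/np.linalg.norm(tip-hd); phi=np.degrees(np.arctan2(u[1],u[0])); g=(tip+hd)/2-.024*u
print('phi',phi,'grip',g,'pot wrist',p2w((511,230),.045,*k))
o=[180,0,phi+180]
fingers.gripper_to(.5,force=60)
robot.move_to([*g,.12],o)
robot.line_to([*g,.0225],o,velocity=.08,f_stop=6); robot.pause(.2); st()
fingers.gripper_to(0,force=60); st()
robot.line_to([*g,.20],velocity=.12); st()
im,K,E=grab('top','t3.png'); print(recognise('pot','top')[:2])
cv2.imwrite('pics/t3c.png',cv2.resize(im[160:290,180:380,::-1],None,fx=3,fy=3,interpolation=cv2.INTER_CUBIC))
```

```text
tip [0.41442397 0.19087572] hd [0.34489696 0.33667439] len 0.16152788180469557
phi -64.52452197265127 grip [0.36893224 0.285829  ] pot wrist [0.4469305 0.023096  0.045    ]
t58.5 [0.3692 0.286  0.0228] [179.95   0.   115.47] gap 0.5 gf 0.0 F [ 0.3 -0.2  0.6]
t59.0 [0.3689 0.2858 0.0225] [-180.      0.    115.48] gap 0.001 gf 0.0 F [-0.4 -0.   0.4]
t60.6 [0.3686 0.2854 0.1993] [-1.7991e+02  1.0000e-02  1.1548e+02] gap -0.002 gf 0.0 F [-0.1  0.6 -0.4]
[{'rect': [340.5, 226.2, 33.3, 33.5], 'p': 0.74}]
```

View pics/t3c.png

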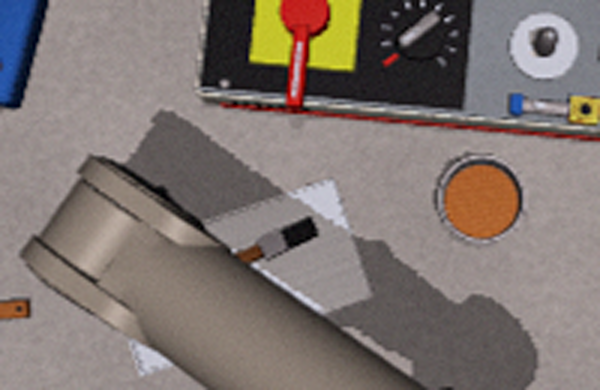

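Run:
```python
from br import *
print(robot.tip_reach)
fingers.gripper_to(.5)
robot.move_to([.40,.24,.17],[180,0,25.4]); robot.pause(.3)
im,K,E=grab('wrist','w7.png'); np.savez('w7.npz',K=K,E=E); st()
print(recognise('brush','wrist'))
for n,p in dict(tip=(.4131,.1926,.012),hd=(.3446,.3365,.02),grip=(.3689,.2858,.021)).items(): print(n,w2p(p,K,E).round())
cv2.imwrite('pics/w7c.png',cv2.resize(im[:,:,::-1],(800,500),interpolation=cv2.INTER_CUBIC))
```

```text
0.017
t62.8 [0.4    0.2401 0.17  ] [-179.99    0.     25.41] gap 0.5 gf 0.0 F [ 0.1 -0.9 -0.3]
[{'rect': [45.2, 137.9, 82.3, 39.6], 'p': 0.62}]
tip [363. 193.]
hd [214. 195.]
grip [267. 195.]
```

View pics/w7c.png

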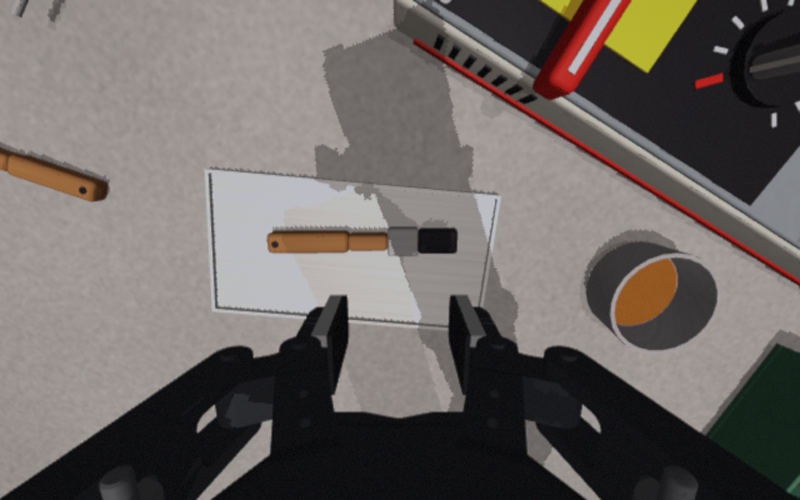

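Run:
```python
from br import *
g=np.array([.36893,.28583]); o=[180,0,115.48]
fingers.gripper_to(.33,force=60)
robot.move_to([*g,.08],o)
robot.line_to([*g,.03],o,velocity=.08)
print(robot.line_to([*g,.010],velocity=.01,f_stop=3)); st()
```

```text
False
t67.1 [0.369  0.2859 0.01  ] [179.99   0.   115.48] gap 0.332 gf 0.0 F [-1.4  0.1  0.1]
```

Run:
```python
from br import *
g=np.array([.36893,.28583])
print(robot.line_to([*g,-.004],velocity=.01,f_stop=3)); st()
p=robot.current_tool_pos()
robot.line_to([*g,p[2]+.006],velocity=.03)
fingers.gripper_to(0,force=60); st()
```

```text
True
t68.1 [ 0.3689  0.2858 -0.0007] [-1.7998e+02  1.0000e-02  1.1548e+02] gap 0.33 gf 2.3 F [-0.6 -0.8  4.2]
t68.8 [0.3689 0.2858 0.0054] [-1.7990e+02  4.0000e-02  1.1547e+02] gap 0.189 gf 61.3 F [ 0.1 -0.7  3.3]
```

```bash
cat >> br.py <<'E'
L,DZ,S=.105,-.0066,-1
def T(tip,phi,th): return tcp(tip,phi,S,th,L,DZ)
E
python3 - <<'E'
from br import *
K,E=KE('top'); a=p2w((340,226.5),.045,K,E)[:2]; print('pot top',a)
pot=(a+[.4469,.0231])/2
g=np.array([.36893,.28583])
robot.line_to([*g,.15],velocity=.1); st()
im,K,E=grab('top'); r=recognise('pot','top')[0]['rect']; pr=p2w(r[:2],.03,K,E)[:2]; print('pot now',pr,pot)
ph=-35; u=np.array([np.cos(np.radians(ph)),np.sin(np.radians(ph))])
t=pot+.012*u
hi=T([*t,.13],ph,40); lo=T([*t,.024],ph,40); print(hi,lo)
robot.move_to(*hi); st()
im,K,E=grab('side'); tp=w2p([*t,.13],K,E).astype(int); print(tp)
x0,y0=tp-[60,45]
cv2.imwrite('pics/s1.png',cv2.resize(im[y0:y0+120,x0:x0+140,::-1],(700,600),interpolation=cv2.INTER_CUBIC))
E
```

```text
pot top [0.44421254 0.02421989]
t70.4 [0.3686 0.2855 0.1494] [-1.7982e+02  3.0000e-02  1.1548e+02] gap 0.191 gf 61.0 F [-0.4 -0.2 -0.9]
pot now [0.44137165 0.02526453] [0.44555627 0.02365994]
(array([0.3860227 , 0.06534579, 0.19243681]), array([180., -40., 145.])) (array([0.3860227 , 0.06534579, 0.08643681]), array([180., -40., 145.]))
t71.5 [0.3855 0.0668 0.1928] [179.94 -39.99 145.15] gap 0.192 gf 60.9 F [-0.2  0.9  0.3]
[351 190]
```

View pics/s1.png

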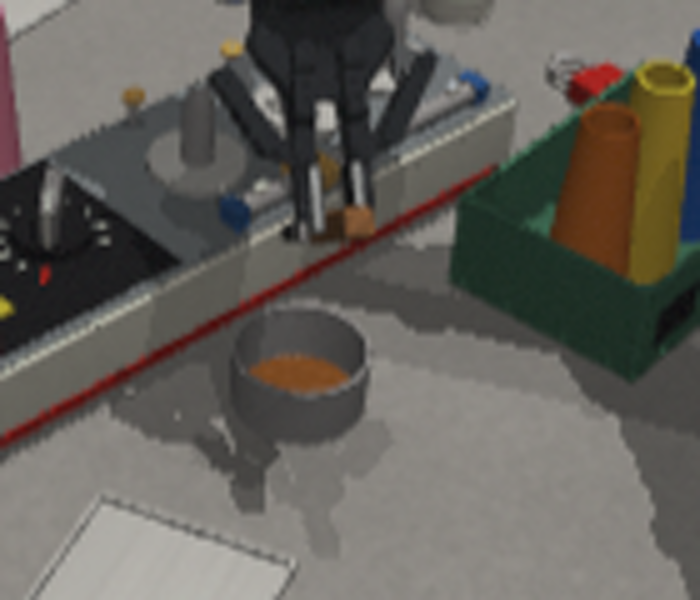

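Run:
```python
from br import *
pot=np.array([.4446,.0238]); ph=-35; u=np.array([np.cos(np.radians(ph)),np.sin(np.radians(ph))]); t=pot+.012*u
p,o=T([*t,.022],ph,40)
print(robot.line_to(p,o,velocity=.08,f_stop=6)); st(); robot.pause(.4)
p,o=T([*t,.18],ph,40); robot.line_to(p,o,velocity=.12)
oil=W(-62,-80,97); ph=YW
p,o=T(oil+[0,0,.07],ph,40); robot.move_to(p,o); 
p,o=T(oil+[0,0,.02],ph,40); robot.line_to(p,o,velocity=.08); robot.pause(.3); st()
p,o=T(oil+[0,0,-.006],ph,40); print(robot.line_to(p,o,velocity=.015,f_stop=2.5)); st()
robot.pause(.5)
r=R.from_euler('xyz',robot.current_eef_rot(),degrees=True)
print('tip est - oil',(np.array(robot.current_tool_pos())+r.apply([S*L,0,DZ])-oil).round(4)); st()
im,K,E=grab('side'); tp=w2p(oil,K,E).astype(int); print(tp); x0,y0=tp-[70,60]
cv2.imwrite('pics/s2.png',cv2.resize(im[y0:y0+100,x0:x0+140,::-1],(700,500),interpolation=cv2.INTER_CUBIC))
```

```text
False
t73.1 [0.3854 0.0656 0.0849] [179.95 -39.96 145.04] gap 0.191 gf 60.9 F [-0.   0.2 -0.3]
t76.8 [ 0.4473 -0.0725  0.1798] [-179.99  -39.95  176.34] gap 0.194 gf 60.9 F [-0.2  0.4  0.5]
True
t77.9 [ 0.4462 -0.0726  0.1628] [180.   -40.17 176.36] gap 0.187 gf 61.2 F [-0.6  0.8  3.7]
tip est - oil [-0.0012  0.      0.0028]
t78.4 [ 0.4461 -0.0726  0.1625] [179.99 -40.2  176.36] gap 0.194 gf 61.4 F [-0.6  0.7  4.2]
[353 175]
```

Run:
```python
from br import *
p=np.array(robot.current_tool_pos()); robot.line_to([p[0]-.01,p[1],p[2]+.07],velocity=.1)
g=np.array([.36893,.28583]); o=[180,0,115.48]
robot.move_to([*g,.15],o)
robot.line_to([*g,.03],o,velocity=.12)
robot.pause(.2); print(robot.line_to([*g,.0045],velocity=.015,f_stop=3)); st()
fingers.gripper_to(.45); robot.pause(.3); 
robot.line_to([*g,.12],velocity=.1); st()
robot.move_to([.30,-.10,.35],[180,0,60]); robot.pause(.3)
im,K,E=grab('top','t9.png')
cv2.imwrite('pics/t9c.png',cv2.resize(im[110:310,120:520,::-1],None,fx=2,fy=2,interpolation=cv2.INTER_CUBIC)); st()
```

```text
True
t83.8 [0.3689 0.2858 0.0054] [-1.7999e+02  1.0000e-02  1.1548e+02] gap 0.193 gf 61.5 F [ 0.2 -0.2  4.8]
t85.7 [0.3685 0.2854 0.1193] [-1.7977e+02  4.0000e-02  1.1547e+02] gap 0.452 gf 0.0 F [ 0.1 -0.3 -0.5]
t87.7 [ 0.3001 -0.0997  0.3498] [-179.97    0.     60.05] gap 0.449 gf 0.0 F [ 0.3  0.3 -0.1]
```

View pics/t9c.png

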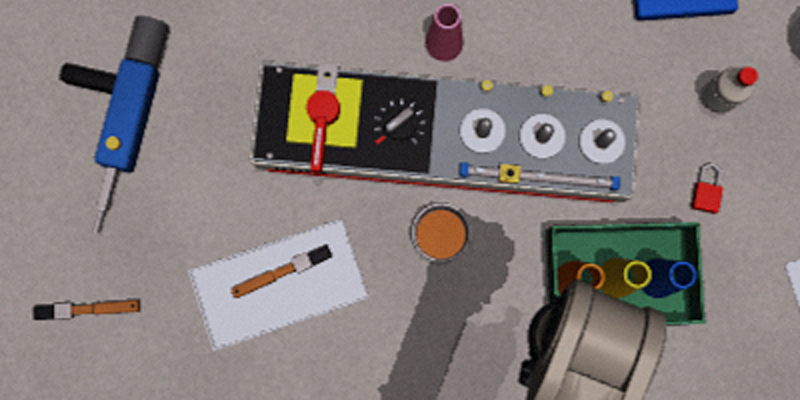

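The final picture shows the brush back in the tray with its bristle end at about (330,252). The pot is standing at (440,233), the cones are upright in the crate, and the dial and isolator are set. The tufting gun, bottle and padlock have not moved.

```bash
python3 -c "
from h import *
print(workorder.close_job())"
```

```text
the job is handed in; nothing more can be done
None
```

I completed every step in the required order and handed the job in at about 88 s on the robot's clock; the hand-in returned no verdict, but the last picture shows everything where it should be.

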